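Point out the tins to open, tallest first

ROBOT

A 6-joint arm with a two-finger parallel gripper is mounted at the origin on a cart in front of the work surface, level with it; the furniture and walls round the work are solid. World frame = base frame: x ahead of the robot, y to its left, z up, the work surface at z = 0. Lengths are in m, angles in degrees, forces in N, time in s.
With the tool pointing down it reaches from about 0.4 to 0.825 m from the base axis. Payload 7 kg.
Tool frame: the origin (TCP) lies between the finger pads, 19 mm behind the fingertips; this is the grasp point; z points along the fingers, y is the line along which they close (so a half turn about z gives the same grasp; the last joint's range is limited). The gripper opens to 88 mm and grips with 3 to 60 N. Pads are 19 mm wide; open, the fingers measure 130 mm over their backs; the gripper's body (78 mm by 193 mm) begins 47 mm behind the grasp point.
Start: joints at [92.252, 20.546, 0.682, 0, -70.136, -16.507], TCP at [0.166, 0.654, 0.245] pointing down, gripper open.
Joint ranges: [-176.03, 176.03], [-82.01, 121.73], [-58.28, 71.71], [-173.87, 95.51], [-174.79, -0.11], [-173.66, 173.66]. Speed limits (degrees/s): [136.94, 136.94, 172.46, 180, 180, 180].

INTERFACE

Orientations are given as [roll, pitch, yaw] about the fixed x, y, z axes, in that order (R = Rz(yaw) Ry(pitch) Rx(roll)).
In Python, from plant import r gives the robot as it stands. The module is installed in compiled form; this text tells all that it offers.
- The arm moves only by the tool jog_arm, never from a script. Its argument "deltas" is a list that holds one entry, the list of rows, each a list of 5 numbers: the opening, from -1 (shut) to 1 (fully open), then the shift along the world's x, y, z in cm, then the turn about the world's z in rad. In form: [[[claw, dx, dy, dz, turn], ...]]. A call has 1 to 8 rows; each row shifts and turns the commanded pose from where the row before left it; what a row does not reach is not made up. A row lasts 1/8 s, in which the tool goes at most 62.5 mm and 10.7 degrees, less where a joint would pass 70% of its speed; a pose out of reach is approached as far as the arm can. A call with a gripper value outside its range is refused whole. The fingers move at their own pace and stop on an object; "force" is the grip in N (left out, the last holds). Time passes only in rows, so rows that do not move let the fingers close. It gives the time, the measured TCP pose, the force, the opening and the grip force at its end, in the units of the state.
- r.get_state(): the state, without advancing time (a new reading comes with each control period).
- r.capture(name): name is "scene" or "top" or "wrist"; returns the picture (480x640x3 uint8, blue, green, red); there is no depth.
- r.camera_info(name): a dict with "fx", "fy", "cx", "cy" (pixels), "k1" (the pictures are not rectified: a ray, as slopes to the right and down, at radius r is drawn at 1 + k1 r^2 times it, then the intrinsics apply), "view" (4x4, takes a point from world to camera coordinates). Camera axes: x right, y up, looking along -z (the intrinsics and any distortion apply to the point x, -y, -z); pixel columns grow to the right and rows downward; lengths in m; the calibration is good to about 2 mm. A picture is of the moment at which its call begins: read the wrist's pose just before it. camera_info takes no time and is no camera call; for the wrist camera it gives the pose at the moment of the call.
- r.close_job(): hands the job in; it is judged then, once.
The state is a dict: "time_s": time; "joints": joint angles; "qd": joint speeds; "joint_torque": joint torques, N m; "tcp_pos": TCP position; "eef_rot": TCP orientation; "contact_force": force on the tool from outside, world axes, zero at the start; "moment": the same for the moment, N m; "gripper_width": finger opening in m; "gripper_force": force on a finger pad.
Only numpy, scipy, OpenCV 4.12 (cv2) and the standard library are available. Lean on these libraries where they do the work, as an engineer would, in place of code of your own. Each camera call takes 0.05 s, during which the arm holds its last target. There are 200 camera calls.

TASK

Show me which tins to open for supper: with the fingertips pointing down, point at the three round tins that stand upright on the open worktop, in order from the tallest to the flattest. At each one bring the fingertips over the middle of the lid, about two to three centimetres above it, and stay there for two seconds; finish while still pointing at the flattest. Touch and move nothing (mind the shelf overhead with the wrist), and pass well above the other things so that it never looks as if you meant one of them.

Things in the scene. Friction and masses are not known exactly. Their poses are not given: they have to be found in the camera images.
- tall_tin: tall upright round food tin, 75 mm diameter, 110 mm high, flat metal lid; loose. Origin: centre of its underside, z up along its axis (lid 110 mm above the origin)
- half_tin: half-height upright round food tin, 75 mm diameter, 58 mm high, flat metal lid; loose. Origin: centre of its underside, z up (lid 58 mm above the origin)
- flat_tin: flat upright round food tin, 86 mm diameter, 40 mm high, flat metal lid; loose. Origin: centre of its underside, z up (lid 40 mm above the origin)
- dark_lid_jar: bystander, not a tin: glass jar with a dark screw lid, 70 x 75 mm, 112 mm high, loose, in the same row as the three tins. Origin: centre of its underside, z up
- small_jar: bystander: slim spice jar with a wide cap, 45 mm diameter, 106 mm high, loose, at the right end of the row. Origin: centre of its underside, z up
- oval_tin: bystander: low oblong fish tin with rounded corners (not round), 63 x 105 mm, 24 mm high, loose, behind the row. Origin: centre of its underside, z up, long side along y
- tape_roll: bystander: roll of parcel tape lying flat, 90 mm diameter, 48 mm high, loose, at the left end of the row. Origin: centre of its underside, z up
- shelf_edge (a point): fixed: point on the lower front edge of the white wall shelf that hangs over the back of the worktop. The edge runs along y over the whole length of the row and the shelf reaches from there back to the wall, 32 mm thick: keep the wrist and the gripper in front of it or below it
Not all that is in view belongs to the job. Leave any pink or purple look-alike of the flat_tin alone.

How it is judged (in metres and radians):
On the way, in this order (a step that is already met when the one before it is completed fails the run):
1. point down at the tall round tin for two seconds (horizontal distance between the grasp point and tall_tin below 0.025 m and z of the grasp point in the frame of tall_tin between 0.129 and 0.195 m and angle between the grasp point's own z axis and vertical above 2.4 rad), for 1.8 s.
2. point down at the half-height round tin for two seconds (horizontal distance between the grasp point and half_tin below 0.025 m and z of the grasp point in the frame of half_tin between 0.077 and 0.143 m and angle between the grasp point's own z axis and vertical above 2.4 rad), for 1.8 s.
3. point down at the flat round tin for two seconds (horizontal distance between the grasp point and flat_tin below 0.025 m and z of the grasp point in the frame of flat_tin between 0.059 and 0.125 m and angle between the grasp point's own z axis and vertical above 2.4 rad), for 1.8 s.
At the end, for the whole second after the job is handed in: the tool still points down (within about 45 degrees of vertical) at the flat tin, TCP within 25 mm sideways of the lid's centre and 19 to 85 mm above the lid; all three tins and the four bystanders stand upright and at rest within 6 mm of where they started (all of step 3 and distance of each of tall_tin, half_tin, flat_tin, dark_lid_jar, small_jar, oval_tin, tape_roll from where it was at the start of the episode below 0.006 m and angle between each of tall_tin, half_tin, flat_tin, dark_lid_jar, small_jar, oval_tin, tape_roll's own z axis and vertical below 0.05 rad and linear speed of each of tall_tin, half_tin, flat_tin, dark_lid_jar, small_jar, oval_tin, tape_roll below 0.02 m/s); the robot touches nothing.
It fails at once if the robot touches something (more than 0.5 N) (contact force between any of the fingers, the arm and anything else above 0.5 N).
It fails at once if something is moved, lifted or tipped (distance of any of tall_tin, half_tin, flat_tin, dark_lid_jar, small_jar, oval_tin, tape_roll from where it was at the start of the episode above 0.01 m or angle between any of tall_tin, half_tin, flat_tin, dark_lid_jar, small_jar, oval_tin, tape_roll's own z axis and vertical above 0.1 rad).
It fails at once if the fingertips come down close over a bystander (TCP within 30 mm sideways of its middle and less than 70 mm above it) ((horizontal distance between the grasp point and dark_lid_jar below 0.03 m and z of the grasp point in the frame of dark_lid_jar between 0.092 and 0.182 m) or (horizontal distance between the grasp point and small_jar below 0.03 m and z of the grasp point in the frame of small_jar between 0.086 and 0.176 m) or (horizontal distance between the grasp point and oval_tin below 0.03 m and z of the grasp point in the frame of oval_tin between 0.004 and 0.094 m) or (horizontal distance between the grasp point and tape_roll below 0.03 m and z of the grasp point in the frame of tape_roll between 0.028 and 0.118 m)).
It also fails if it takes over 61 s, if anything falls off the work surface, if the arm or the gripper's body presses on something with over 40 N, if the wrist force passes 120 N, or if a joint passes its speed limit or range.

## Working session

There is one attempt and no reset: what is moved stays moved. The work goes in short steps, Python scripts to look and compute and a tool call to move; the robot and the scene stay as the last step left them, time stands still between calls to the robot, and variables do not carry over. Pictures are saved under pics/ and viewed, at most 10 in all, crops included, and the job is handed in when it is done.

Besides the shell and the picture viewer there is one more tool, called after "Request:" as name(argument=value, ...), one argument or row to a line, values as JSON. jog_arm: Moves the arm, as the interface text tells. Its arguments: {"type":"object","properties":{"deltas":{"type":"array"},"force":{"type":"number"}},"required":["deltas"]}

```bash
mkdir -p pics; python3 - <<'E'
from plant import r
import cv2,numpy as np
for n in("scene","top"):
    cv2.imwrite(f"pics/{n}1.png",r.capture(n)); c=r.camera_info(n); print(n,{k:np.round(v,3).tolist() for k,v in c.items()})
print(r.get_state())
E
```

```text
scene {'fx': 472.212, 'fy': 472.212, 'cx': 321.561, 'cy': 240.8, 'k1': -0.02, 'view': [[0.576, -0.817, 0.016, -0.424], [0.583, 0.425, 0.692, -0.448], [-0.572, -0.389, 0.722, -1.631], [0.0, 0.0, 0.0, 1.0]]}
top {'fx': 616.261, 'fy': 616.261, 'cx': 314.108, 'cy': 238.16, 'k1': 0.074, 'view': [[0.334, -0.942, -0.013, -0.307], [0.746, 0.256, 0.614, -0.522], [-0.576, -0.215, 0.789, -1.969], [0.0, 0.0, 0.0, 1.0]]}
{'time_s': 0.1, 'joints': array([ 9.22496935e+01,  2.05864853e+01,  6.36330543e-01, -1.65333017e-02,
       -7.01346462e+01, -1.65070907e+01]), 'qd': array([ 0.02135572, -0.01766632,  0.14696555, -0.00758499, -0.08005607,
        0.04570656]), 'joint_torque': array([-7.21277502e-04, -5.84165990e+01,  2.93749666e+01,  7.01529086e+00,
        1.01808840e-02, -4.46981801e-05]), 'tcp_pos': array([0.16616637, 0.65379048, 0.24450922]), 'eef_rot': array([ 1.79914278e+02, -9.19442875e-03, -1.42630200e+01]), 'contact_force': array([-0.0705543 , -0.87975728,  0.43478804]), 'moment': array([-0.02256411,  0.06945228,  0.02309064]), 'gripper_force': 0.0, 'gripper_width': 0.08751310261908826}
```

View pics/scene1.png

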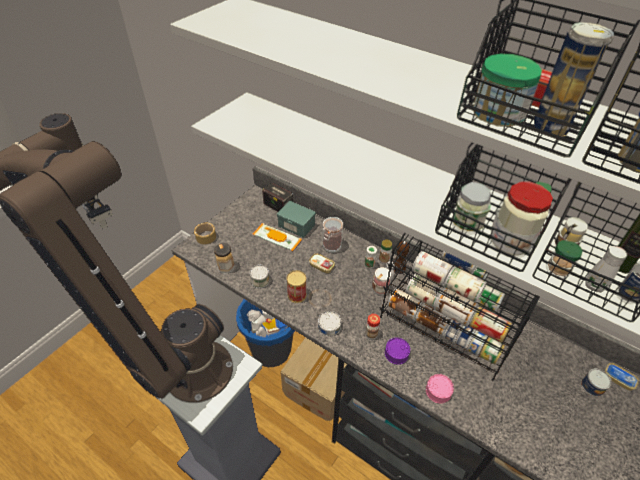

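View pics/top1.png

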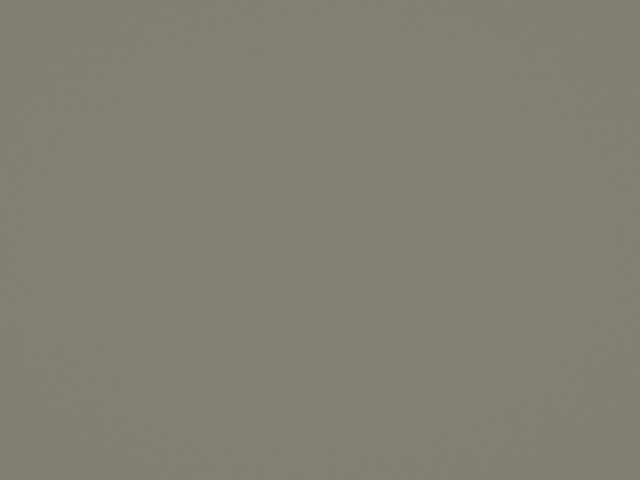

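Scene view: tape roll (205,233), dark-lid jar (224,257), a small tin (260,275), tall tin (297,286), low tin (329,323), spice jar (373,323), purple (397,350) and pink (440,388) look-alikes, oval tin (321,262), and a far tin (597,381). The top view is blank (blocked), so I'll use the scene and wrist cameras.

```bash
cat > h.py <<'E'
import numpy as np,cv2
from plant import r
def ray(c,uv):
    K=np.array([[c['fx'],0,c['cx']],[0,c['fy'],c['cy']],[0,0,1]])
    p=cv2.undistortPoints(np.array([[uv]],float),K,np.array([c['k1'],0,0,0.]))[0,0]
    V=np.array(c['view']);R=V[:3,:3]
    return -R.T@V[:3,3], R.T@np.array([p[0],-p[1],-1])
def onz(c,uv,z):
    o,d=ray(c,uv); return o+d*(z-o[2])/d[2]
def proj(c,P):
    V=np.array(c['view']);q=V[:3,:3]@np.array(P)+V[:3,3]
    x,y=q[0]/-q[2],-q[1]/-q[2]; s=1+c['k1']*(x*x+y*y)
    return np.array([c['fx']*x*s+c['cx'],c['fy']*y*s+c['cy']])
E
python3 - <<'E'
from h import *
c=r.camera_info("scene"); im=cv2.imread("pics/scene1.png")
cv2.imwrite("pics/crop1.png",cv2.resize(im[215:365,180:420],(800,500),interpolation=cv2.INTER_CUBIC))
cv2.imwrite("pics/wrist1.png",r.capture("wrist"))
w=r.camera_info("wrist");print({k:np.round(v,3).tolist() for k,v in w.items()})
for n,uv,z in [("tape",(205,228),.048),("jar",(223,247),.112),("A",(260,271),.05),("tall",(297,278),.11),("C",(329,318),.04),("spice",(374,318),.106),("oval",(321,262),.024),("purple",(397,346),.04),("shelfedge?",(192,127),.4),("shelfedge?",(192,127),.3)]: print(n,onz(c,uv,z).round(3))
E
```

```text
{'fx': 393.146, 'fy': 393.146, 'cx': 323.903, 'cy': 237.879, 'k1': -0.06, 'view': [[-0.246, -0.969, 0.001, 0.674], [0.925, -0.235, -0.299, 0.038], [0.29, -0.072, 0.954, -0.392], [0.0, 0.0, 0.0, 1.0]]}
tape [0.484 0.442 0.048]
jar [0.408 0.253 0.112]
A [0.437 0.09  0.05 ]
tall [ 0.456 -0.082  0.11 ]
C [ 0.419 -0.256  0.04 ]
spice [ 0.474 -0.41   0.106]
oval [ 0.637 -0.066  0.024]
purple [ 0.462 -0.519  0.04 ]
shelfedge? [0.658 0.612 0.4  ]
shelfedge? [0.757 0.741 0.3  ]
```

View pics/crop1.png

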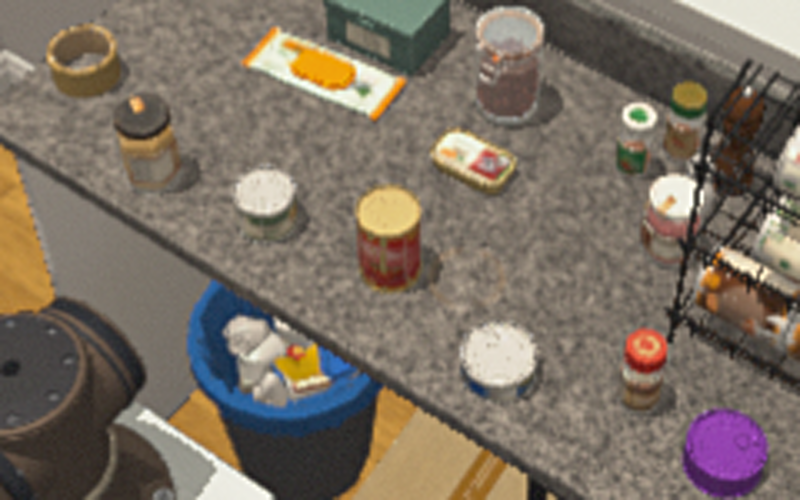

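View pics/wrist1.png

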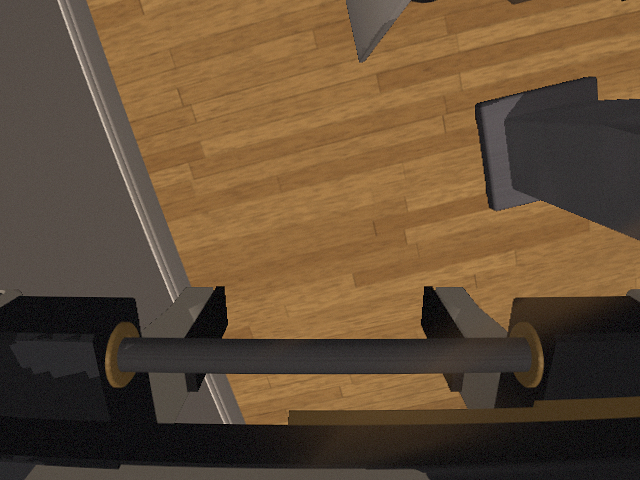

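Candidates: white lid (260,272), visibly taller than wide-low; gold-lidded tall red tin (297,280); wide low white lid (330,321). Purple (397,350), pink (440,388) and the far tin (597,381) are excluded. The crop confirms half, tall and flat in that order. The wrist view shows only floor for now. Next: the shelf and a refinement of the positions.

```bash
python3 - <<'E'
from h import *
c=r.camera_info("scene"); im=cv2.imread("pics/scene1.png")
for uv in [(255,187),(330,222)]: print("splash base",onz(c,uv,0).round(3))
def onx(uv,x):
    o,d=ray(c,uv); return o+d*(x-o[0])/d[0]
xs=onz(c,(255,187),0)[0]
for x in (xs,xs+.03):
    b=onx((248,94),x); print("shelf back corner",b.round(3)); print(" front corner",onz(c,(192,127),b[2]).round(3), onz(c,(400,213),b[2]).round(3))
hsv=cv2.cvtColor(im,cv2.COLOR_BGR2HSV)
for n,(u,v),z,cond in [("half",(260,271),.058,0),("flat",(330,320),.040,0),("tall",(297,278),.110,1)]:
    m=((hsv[...,2]>135)&(hsv[...,1]<60) if not cond else (hsv[...,2]>130)&(hsv[...,0]>12)&(hsv[...,1]>50)).astype(np.uint8)
    m[:v-17]=0;m[v+17:]=0;m[:,:u-20]=0;m[:,u+20:]=0
    cs,_=cv2.findContours(m,0,1);k=max(cs,key=cv2.contourArea);e=cv2.fitEllipse(cv2.convexHull(k))
    h=cv2.convexHull(k)[:,0];p=np.array([onz(c,q,z)[:2] for q in h]);cc,rad=cv2.minEnclosingCircle(p.astype(np.float32))
    print(n,np.round(e[0],1),np.round(e[1],1),onz(c,e[0],z).round(3),"circ",np.round(cc,3),rad*2000)
E
```

```text
splash base [0.864 0.49  0.   ]
splash base [0.877 0.052 0.   ]
shelf back corner [0.864 0.472 0.505]
 front corner [0.554 0.477 0.505] [ 0.596 -0.385  0.505]
shelf back corner [0.894 0.501 0.482]
 front corner [0.576 0.507 0.482] [ 0.62  -0.375  0.482]
half [253.6 272.6] [21.6 39.7] [0.411 0.1   0.058] circ [0.413 0.101] 176.48924887180328
flat [328.8 319.3] [23.2 27.3] [ 0.414 -0.259  0.04 ] circ [ 0.413 -0.253] 110.06231606006622
tall [296.  277.5] [16.2 20.5] [ 0.456 -0.077  0.11 ] circ [ 0.456 -0.077] 80.00210672616959
```

```bash
python3 - <<'E'
from h import *
im=cv2.imread("pics/scene1.png")
cv2.imwrite("pics/crop2.png",cv2.resize(im[70:270,160:480],(800,500),interpolation=cv2.INTER_CUBIC))
E
```

```text
(no output)
```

View pics/crop2.png

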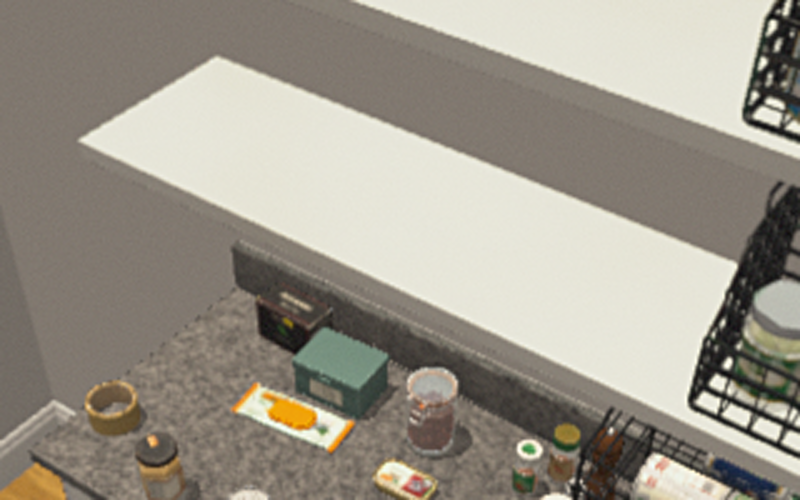

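The shelf's underside is at about z 0.46 and its front edge at x ≈ 0.57–0.6. The tins are at x ≤ 0.46, so keeping the travel at z ≈ 0.245 with the wide gripper axis along y clears it.

Request:
jog_arm(
  deltas=[
    [[-1,2.7,-3.2,0,0.03],[-1,2.7,-3.2,0,0.03],[-1,2.7,-3.2,0,0.03],[-1,2.7,-3.2,0,0.03],[-1,2.7,-3.2,0,0.03],[-1,2.7,-3.2,0,0.03],[-1,2.7,-3.2,0,0.03],[-1,2.7,-3.2,0,0.04]],
  ],
)

```text
time_s: 1.15
tcp_pos: [0.3828, 0.3969, 0.2453]
eef_rot: [180.0, 0.0, 0.1]
contact_force: [0.8, -0.4, -0.9]
gripper_width: 0.013
gripper_force: 0.0
```

Request:
jog_arm(
  deltas=[
    [[-1,0.4,-4,0,0],[-1,0.4,-4,0,0],[-1,0.4,-4,0,0],[-1,0.4,-4,0,0],[-1,0.4,-4,0,0],[-1,0.4,-4,0,0],[-1,0.4,-4,0,0],[-1,0,0,0,0]],
  ],
)

```text
time_s: 2.15
tcp_pos: [0.4099, 0.1161, 0.2454]
eef_rot: [-180.0, 0.0, -0.1]
contact_force: [-0.0, -0.1, 0.3]
gripper_width: 0.0002
gripper_force: 0.0
```

```bash
python3 - <<'E'
from h import *
s=r.get_state();print(s['time_s'],s['tcp_pos'],s['eef_rot'],s['joints'],s['gripper_width'])
w=r.camera_info("wrist");im=r.capture("wrist");cv2.imwrite("pics/w2.png",im);np.save("w2.npy",w,allow_pickle=True)
for n,P in [("half",(.437,.09,.058)),("tall",(.456,-.078,.11)),("flat",(.417,-.257,.04))]: print(n,proj(w,P).round())
V=w['view'];print("cam",-V[:3,:3].T@V[:3,3])
E
```

```text
2.15 [0.40989905 0.11614156 0.24540307] [-1.79993142e+02  4.02107796e-03 -9.08323702e-02] [ 4.25686615e+01 -3.85450798e+00 -2.86424056e+01 -8.55702999e-03
 -6.52104121e+01  4.73440936e+01] 0.00018448524288833655
half [355. 182.]
tall [594. 169.]
flat [713. 203.]
cam [0.49082409 0.11605644 0.3855655 ]
```

View pics/w2.png

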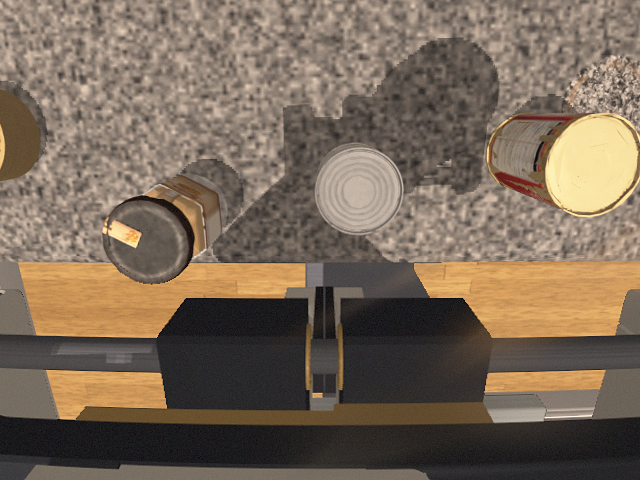

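Wrist view: half-tin lid centred at (359,190), tall tin's gold lid at (593,164), jar lid at (148,238), tape roll at the left edge. This agrees with the scene estimate to within about 6 mm. I move nearer the tall tin and look from a second place.

Request:
jog_arm(
  deltas=[
    [[-1,0.5,-4,0,0],[-1,0.5,-4,0,0],[-1,0.5,-4,0,0],[-1,0.5,-4,0,0],[-1,0,0,0,0],[-1,0,0,0,0]],
  ],
)

```text
time_s: 2.95
tcp_pos: [0.4304, -0.0412, 0.2452]
eef_rot: [-180.0, 0.0, 0.1]
contact_force: [0.5, 0.6, 0.2]
gripper_width: 0.0004
gripper_force: 0.0
```

```bash
python3 - <<'E'
from h import *
s=r.get_state();print(s['time_s'],s['tcp_pos'],s['eef_rot'])
w=r.camera_info("wrist");im=r.capture("wrist");cv2.imwrite("pics/w3.png",im);np.save("w3.npy",w,allow_pickle=True)
for n,P in [("half",(.434,.092,.058)),("tall",(.456,-.078,.11)),("flat",(.417,-.257,.04))]: print(n,proj(w,P).round())
E
```

```text
2.95 [ 0.43040022 -0.04124528  0.24521535] [-1.79997141e+02  1.29128327e-02  5.48031869e-02]
half [169. 210.]
tall [376. 196.]
flat [556. 224.]
```

View pics/w3.png

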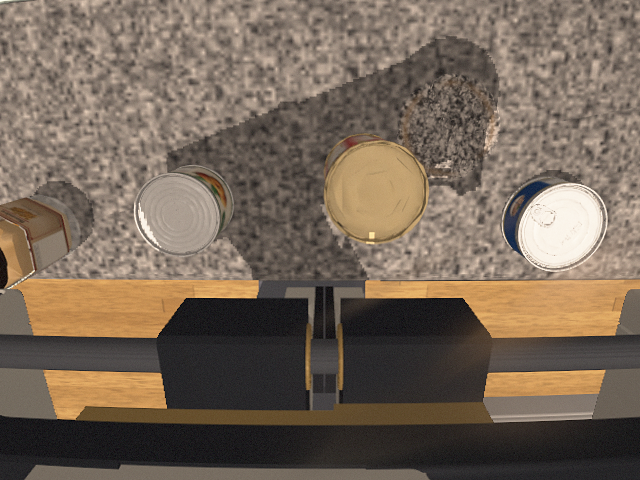

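Wrist view from the second place: half lid (178,213), tall lid (378,192), flat lid with ring-pull (560,225). I triangulate these.

```bash
python3 - <<'E'
from h import *
w2=np.load("w2.npy",allow_pickle=True).item();w3=np.load("w3.npy",allow_pickle=True).item();sc=r.camera_info("scene")
def tri(a,b):
    A=np.zeros((3,3));B=np.zeros(3)
    for c,uv in(a,b):
        o,d=ray(c,uv);d/=np.linalg.norm(d);M=np.eye(3)-np.outer(d,d);A+=M;B+=M@o
    return np.linalg.solve(A,B).round(4)
print("half",tri((w2,(359,190)),(w3,(178,213))),onz(w3,(178,213),.058).round(3),onz(w2,(359,190),.058).round(3))
print("tall",tri((w2,(593,164)),(w3,(378,192))),onz(w3,(378,192),.11).round(3))
print("flat",tri((sc,(329.5,318.5)),(w3,(560,225))),onz(w3,(560,225),.04).round(3))
for n,a,b,z in[("half",(135,213),(222,213),.058),("tall",(327,192),(429,192),.11),("flat",(515,225),(607,225),.04)]:print(n,"diam",np.linalg.norm(onz(w3,a,z)-onz(w3,b,z)).round(3))
E
```

```text
half [0.4299 0.0863 0.054 ] [0.431 0.085 0.058] [0.43  0.087 0.058]
tall [ 0.4586 -0.0802  0.1048] [ 0.459 -0.08   0.11 ]
flat [ 0.4167 -0.26    0.0424] [ 0.416 -0.261  0.04 ]
half diam 0.076
tall diam 0.073
flat diam 0.09
```

The heights and diameters agree with the text. Moving to the tall tin at (0.459, −0.080), TCP z 0.155.

Request:
jog_arm(
  deltas=[
    [[-1,1.4,-2,0,0],[-1,1.5,-1.9,0,0],[-1,0,0,-2,0],[-1,0,0,-2,0],[-1,0,0,-2,0],[-1,0,0,-1.5,0],[-1,0,0,-1.5,0],[-1,0,0,0,0]],
  ],
)

```text
time_s: 4.0
tcp_pos: [0.4587, -0.0803, 0.1545]
eef_rot: [180.0, 0.1, 0.1]
contact_force: [0.6, -0.3, 0.5]
gripper_width: 0.0005
gripper_force: 0.0
```

Request:
jog_arm(
  deltas=[
    [[-1,0,0,0,0],[-1,0,0,0,0],[-1,0,0,0,0],[-1,0,0,0,0],[-1,0,0,0,0],[-1,0,0,0,0],[-1,0,0,0,0],[-1,0,0,0,0]],
  ],
)

```text
time_s: 5.0
tcp_pos: [0.4592, -0.0808, 0.1553]
eef_rot: [180.0, 0.0, 0.1]
contact_force: [-0.5, -0.0, 0.6]
gripper_width: 0.0002
gripper_force: 0.0
```

Request:
jog_arm(
  deltas=[
    [[-1,0,0,0,0],[-1,0,0,0,0],[-1,0,0,0,0],[-1,0,0,0,0],[-1,0,0,0,0],[-1,0,0,0,0],[-1,0,0,0,0],[-1,0,0,0,0]],
  ],
)

```text
time_s: 6.0
tcp_pos: [0.4592, -0.0808, 0.1554]
eef_rot: [-180.0, 0.0, 0.1]
contact_force: [0.2, -0.2, -0.2]
gripper_width: 0.0004
gripper_force: 0.0
```

Request:
jog_arm(
  deltas=[
    [[-1,0,0,0,0],[-1,0,0,0,0],[-1,0,0,0,0],[-1,0,0,0,0]],
  ],
)

```text
time_s: 6.5
tcp_pos: [0.4592, -0.0808, 0.1553]
eef_rot: [180.0, 0.0, 0.1]
contact_force: [1.0, 0.0, -1.1]
gripper_width: 0.0003
gripper_force: 0.0
```

```bash
python3 - <<'E'
from h import *
print(r.get_state()['tcp_pos']); im=r.capture("scene");cv2.imwrite("pics/s4.png",cv2.resize(im[90:390,130:530],(800,600)))
E
```

```text
[ 0.45919453 -0.0807912   0.15534567]
```

View pics/s4.png

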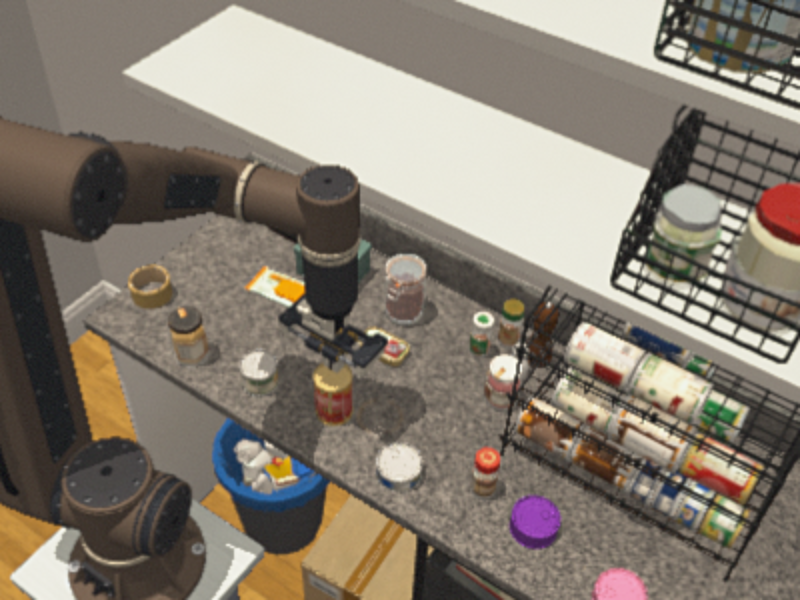

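The fingertips are over the middle of the tall tin's lid (crop 333,375), the wrist is in front of the shelf, and nothing has moved. Next the half tin at (0.430, 0.086), z 0.103.

Request:
jog_arm(
  deltas=[
    [[-1,0,0,3,0],[-1,0,0,3,0],[-1,-0.6,3.3,0,0],[-1,-0.6,3.3,0,0],[-1,-0.6,3.4,0,0],[-1,-0.6,3.4,0,0],[-1,-0.5,3.3,0,0],[-1,0,0,-1,0]],
  ],
)

```text
time_s: 7.55
tcp_pos: [0.4306, 0.0881, 0.2059]
eef_rot: [-179.9, -0.1, 0.2]
contact_force: [-0.0, 0.1, 0.0]
gripper_width: 0.0006
gripper_force: 0.0
```

Request:
jog_arm(
  deltas=[
    [[-1,0,0,-2,0],[-1,0,0,-2,0],[-1,0,0,-2,0],[-1,0,0,-2,0],[-1,0,0,-1.2,0],[-1,0,0,-1,0],[-1,0,0,0,0],[-1,0,0,0,0]],
  ],
)

```text
time_s: 8.55
tcp_pos: [0.4306, 0.0863, 0.1038]
eef_rot: [-180.0, -0.0, 0.1]
contact_force: [-0.3, 1.1, -0.2]
gripper_width: 0.0005
gripper_force: 0.0
```

Request:
jog_arm(
  deltas=[
    [[-1,0,0,0,0],[-1,0,0,0,0],[-1,0,0,0,0],[-1,0,0,0,0],[-1,0,0,0,0],[-1,0,0,0,0],[-1,0,0,0,0],[-1,0,0,0,0]],
  ],
)

```text
time_s: 9.55
tcp_pos: [0.4302, 0.0862, 0.1034]
eef_rot: [-180.0, 0.0, 0.1]
contact_force: [-0.0, 0.5, -0.3]
gripper_width: 0.0007
gripper_force: 0.0
```

Request:
jog_arm(
  deltas=[
    [[-1,0,0,0,0],[-1,0,0,0,0],[-1,0,0,0,0],[-1,0,0,0,0],[-1,0,0,0,0],[-1,0,0,0,0],[-1,0,0,0,0],[-1,0,0,0,0]],
  ],
)

```text
time_s: 10.55
tcp_pos: [0.4302, 0.0862, 0.1033]
eef_rot: [180.0, 0.0, 0.1]
contact_force: [0.1, -0.2, -0.2]
gripper_width: 0.0005
gripper_force: 0.0
```

```bash
python3 - <<'E'
from h import *
print(r.get_state()['tcp_pos']); im=r.capture("scene");cv2.imwrite("pics/s5.png",cv2.resize(im[90:390,130:530],(800,600)))
E
```

```text
[0.4302204  0.08617413 0.10334934]
```

View pics/s5.png

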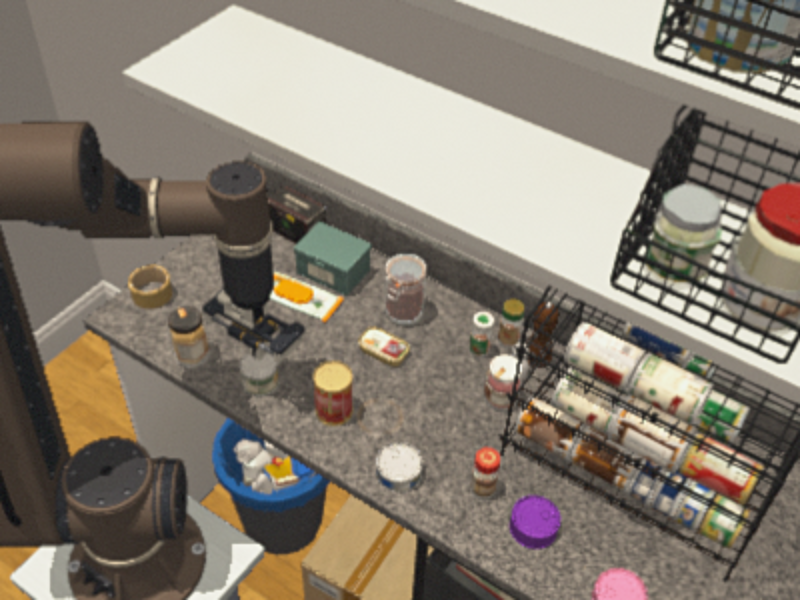

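The fingertips are over the half tin's lid (crop 258,360); all things stand where they were. Next the flat tin at (0.4165, −0.2605), z 0.085.

Request:
jog_arm(
  deltas=[
    [[-1,0,0,0,0],[-1,0,0,0,0],[-1,0,0,0,0],[-1,0,0,0,0],[-1,0,0,3,0],[-1,0,0,3,0],[-1,0,0,3,0],[-1,0,0,3,0]],
  ],
)

```text
time_s: 11.6
tcp_pos: [0.4301, 0.0861, 0.2244]
eef_rot: [-180.0, -0.0, 0.1]
contact_force: [0.9, 0.6, 0.8]
gripper_width: 0.0005
gripper_force: 0.0
```

Request:
jog_arm(
  deltas=[
    [[-1,-0.2,-4.3,0,0],[-1,-0.2,-4.3,0,0],[-1,-0.2,-4.3,0,0],[-1,-0.2,-4.4,0,0],[-1,-0.2,-4.4,0,0],[-1,-0.2,-4.4,0,0],[-1,-0.2,-4.3,0,0],[-1,0,-4.3,0,0]],
  ],
)

```text
time_s: 12.6
tcp_pos: [0.4159, -0.2623, 0.2235]
eef_rot: [180.0, -0.0, 0.1]
contact_force: [0.6, 0.8, 0.4]
gripper_width: 0.0005
gripper_force: 0.0
```

Request:
jog_arm(
  deltas=[
    [[-1,0,0,0,0],[-1,0,0,-2.3,0],[-1,0,0,-2.5,0],[-1,0,0,-2.5,0],[-1,0,0,-2.5,0],[-1,0,0,-2,0],[-1,0,0,-1,0],[-1,0,0,-1,0]],
  ],
)

```text
time_s: 13.6
tcp_pos: [0.4166, -0.2606, 0.0853]
eef_rot: [180.0, -0.0, 0.1]
contact_force: [0.1, 0.4, 0.4]
gripper_width: 0.0002
gripper_force: 0.0
```

Request:
jog_arm(
  deltas=[
    [[-1,0,0,0,0],[-1,0,0,0,0],[-1,0,0,0,0],[-1,0,0,0,0],[-1,0,0,0,0],[-1,0,0,0,0],[-1,0,0,0,0],[-1,0,0,0,0]],
  ],
)

```text
time_s: 14.6
tcp_pos: [0.4162, -0.2608, 0.0854]
eef_rot: [180.0, 0.0, 0.1]
contact_force: [-0.7, -0.3, -0.5]
gripper_width: 0.0009
gripper_force: 0.0
```

Request:
jog_arm(
  deltas=[
    [[-1,0,0,0,0],[-1,0,0,0,0],[-1,0,0,0,0],[-1,0,0,0,0],[-1,0,0,0,0],[-1,0,0,0,0],[-1,0,0,0,0],[-1,0,0,0,0]],
  ],
)

```text
time_s: 15.6
tcp_pos: [0.4162, -0.2608, 0.0854]
eef_rot: [180.0, -0.0, 0.1]
contact_force: [-0.1, 0.5, 0.1]
gripper_width: 0.0004
gripper_force: 0.0
```

Request:
jog_arm(
  deltas=[
    [[-1,0,0,0,0],[-1,0,0,0,0],[-1,0,0,0,0],[-1,0,0,0,0]],
  ],
)

```text
time_s: 16.1
tcp_pos: [0.4162, -0.2608, 0.0854]
eef_rot: [180.0, -0.0, 0.1]
contact_force: [0.0, -0.3, -0.4]
gripper_width: 0.0003
gripper_force: 0.0
```

```bash
python3 - <<'E'
from h import *
print(r.get_state()['tcp_pos']); im=r.capture("scene");cv2.imwrite("pics/s6.png",cv2.resize(im[90:390,130:530],(800,600)))
E
```

```text
[ 0.41624391 -0.2608086   0.08537729]
```

View pics/s6.png

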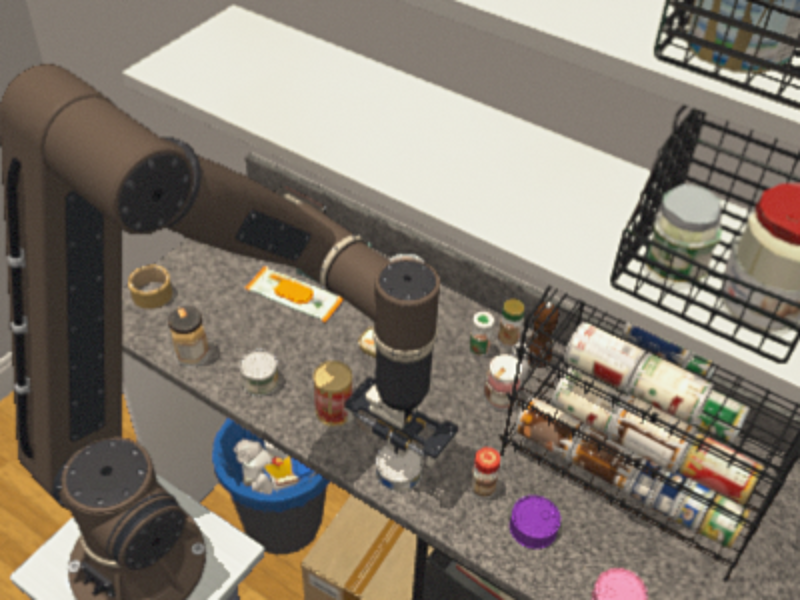

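The fingertips are over the flat tin's lid (crop 400,460) and nothing has been displaced. Handing in.

```bash
python3 -c "
from plant import r
print(r.close_job())"
```

```text
the job is handed in; nothing more can be done
None
```

I pointed at the tall, half-height and flat tins in that order, holding about two seconds or more over each lid, and handed in while still over the flat one; nothing visibly touched or moved, though no verdict came back.

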